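Nest the feed measures under the chute and hold the sprung feeder gate half open

ROBOT

A 7-joint arm with a two-finger parallel gripper is mounted at the origin on the work surface. World frame = base frame: x ahead of the robot, y to its left, z up, the work surface at z = 0. Lengths are in m, angles in rad, forces in N, time in s.
With the tool pointing down it reaches from about 0.425 to 0.875 m from the base axis. Payload 8.4 kg.
Tool frame: the origin (TCP) lies at the centre of the arm's flange, where the gripper is bolted on; the fingertips stand 173 mm ahead of it and the grasp point (between the pads) lies robot.hold_point_z ahead of it (robot.hold_point_z is the distance from the TCP to the grasp point, in m); z points along the fingers, y is the direction in which the jaws open and shut (so a half turn about z gives the same grasp; the last joint's range is limited). The gripper opens to 85 mm and grips with 20 to 120 N. Pads are 22 mm wide; open, the fingers measure 114 mm over their backs; the gripper's body (76 mm by 85 mm) begins 54 mm behind the grasp point. The pads swing forward as they close: fully open they stand 13 mm farther back than shut.
Start: joints at [1.241, 0.333, 0.04, 1.465, -0.013, 1.343, -0.059], TCP at [0.149, -0.633, 0.405] pointing down, gripper open.
Joint ranges: [-2.58, 2.58], [-0.38, 2.09], [-1.3, 1.39], [0.25, 2.4], [-1.5, 4.64], [0.08, 2.09], [-2.65, 2.65]. Speed limits (rad/s): [2.22, 2.22, 2.79, 2.79, 3.14, 3.14, 3.14].

INTERFACE

Orientations are given as a unit quaternion [w, x, y, z].
In Python, from bench import get_state, grab_frame, camera_model, ticket, search_frame, spot_point, robot gives the robot as it stands. The module is installed in compiled form; this text tells all that it offers.
- The arm moves only by the tool apply_moves, never from a script. Its arguments are lists of equal length, an entry for each row: "gripper": the closure, from -1 (fully open) to 1 (shut); "linear": the shift along the world's x, y, z in mm, a list of three; "twist": the turn, a rotation vector about the world's x, y, z in rad, a list of three. A call has 1 to 20 rows; each row is the pose to reach, as a shift and turn from the pose commanded when the call began; what a row does not reach only later rows make up. A row lasts 1/8 s, in which the tool goes at most 62.5 mm and 10.7 degrees, less where a joint would pass 70% of its speed; a pose out of reach is approached as far as the arm can. A call with a gripper value outside its range is refused whole. The fingers move at their own pace and stop on an object; "newtons" is the grip in N (left out, the last holds). Time passes only in rows, so rows that repeat a pose let the fingers close. It gives the time, the measured TCP pose, the force and the opening at its end, in the units of the state.
- get_state(): the state, without advancing time (a new reading comes with each control period).
- grab_frame(name): name is "scene" or "top" or "wrist"; returns the picture (420x560x3 uint8, red, green, blue); there is no depth.
- camera_model(name): a dict with "fx", "fy", "cx", "cy" (pixels), "dist_coeffs" ([k1, k2, p1, p2, k3] as OpenCV has them; the pictures are not rectified), "R" (3x3) and "t" (3): a world point X has camera coordinates R X + t. Camera axes: x right, y down, z forward; pixel columns grow to the right and rows downward; lengths in m; the calibration is good to about 2 mm. A picture is of the moment at which its call begins: read the wrist's pose just before it. camera_model takes no time and is no camera call; for the wrist camera it gives the pose at the moment of the call.
- ticket.sign_off(): hands the job in, once; it reports no verdict.
Trained networks look in the newest picture that a camera, given by its name, has taken for a name from the list of things; names that differ only in an ending like _2 or _b are one class to them, and where a whole thing is asked for, a point or a joint stands for the part that bears it (a point fixed in the world has none). Each returns a list of dicts, best first, with "score" (0 to 1); they miss things now and then, are a little off and sometimes report something else, mostly with a low value. They report only what shows in the picture. A call takes as long as a camera call. They do not tell look-alikes from the thing itself.
- search_frame(target, camera): "bbox" ([left, top, right, bottom] in pixels, round what is visible of it).
- spot_point(target, camera): "xy" ([column, row] in pixels: a listed point, or the origin of a listed thing).
The state is a dict: "time_s": time; "joint_positions": joint angles; "joint_vel": joint speeds; "joint_efforts": joint torques, N m; "tcp_pos": TCP position; "eef_rot": TCP orientation; "wrist_force": force on the tool from outside, world axes, zero at the start; "moment": the same for the moment, N m; "gripper_width": finger opening in m.
Only numpy, scipy, OpenCV 4.12 (cv2) and the standard library are available. Lean on these libraries where they do the work, as an engineer would, in place of code of your own. Each camera call takes 0.05 s, during which the arm holds its last target.

TASK

Get the pellet feeder ready for the next portion: stand the wide cup upright on the floor of the bowl in front of the chute and the slim cup upright inside the wide cup, leaving the bowl where it stands and everything else on the bench alone. Then pull the feeder's sprung gate by its black handle, against its spring, to half of its travel, and finish while still holding it steady there: the program ends with the hand on the handle, for the gate snaps shut if it is let go.

Things in the scene. Friction and masses are not known exactly. Their poses are not given: they have to be found in the camera images.
- feeder: Sheet-steel pellet feeder, fixed; origin on the bench under its square throat. Own x: along the gate's travel, handle on the -x side, towards the robot; z up. The open hopper spans x -50 to +77, y -87 to +87 mm, 270 mm high. The chute slopes down to its lip at y = -150 mm, 60 mm high, its side walls 90 mm high.
- gate (a joint): Opening of the sliding gate in m: 0 closed (as at the start), 0.080 fully open, 0.040 half. It opens along the feeder's -x axis. A spring pushes it shut: about 4 N when closed, 10 N at half, 15 N fully open; let go, it closes.
- gate_grip (a point): Grip point of the gate's black upright handle, on its centre line, 210 mm above the bench; the handle is a post 20 mm (feeder x) by 24 mm (feeder y), its top at 231 mm, its foot on the gate plate at 169 mm. Moves with the gate; closed it lies at feeder x = -160 mm.
- half_mark (a point): Fixed point where gate_grip lies when the gate is half open (feeder x = -200 mm, y = 0, 210 mm high). A small dark nub on each guide rail stands level with the handle's centre at half travel (tops 179 mm high). The rails run at feeder y = +-46 mm, x -265 to +65 mm, tops 172 mm high, joined by a crossbar at x = -261 mm, all below the grip.
- bowl_base (a point): Centre of the underside of the loose stainless bowl in front of the chute lip: 164 mm wide at the rim, 128 mm at the foot, 45 mm high, walls 4 mm, floor 5 mm thick and flat (about 120 mm across); 0.3 kg. z up.
- cup_wide_c (a point): Centre (25 mm above its underside) of the loose wide steel cup: straight-sided, 64 mm outside diameter, 57 mm inside, 50 mm high, floor 4 mm thick, about 0.11 kg. z up through its mouth; starts upright.
- cup_slim_c (a point): Centre (40 mm above its underside) of the loose slim steel cup: straight-sided, 42 mm outside diameter, 80 mm high, about 0.09 kg. z up through its mouth; starts upright. Stood inside the wide cup it rises above its rim by 34 mm.
- block: Loose wooden block, bystander, 90 x 60 mm and 35 mm high; origin at the centre of its underside.
- can0: crushed drinks can, bystander; a flat round puck, 66 mm across, 20 mm high; origin at the centre of its underside.
- can1: crushed drinks can, bystander; a flat round puck, 66 mm across, 20 mm high; origin at the centre of its underside.
- can2: crushed drinks can, bystander; a flat round puck, 66 mm across, 20 mm high; origin at the centre of its underside.
- can3: crushed drinks can, bystander; stamped flat, about 112 x 78 mm, 20 mm high; origin at the centre of its underside.
- can4: crushed drinks can, bystander; stamped flat, about 112 x 78 mm, 20 mm high; origin at the centre of its underside.
Not all that is in view belongs to the job. Of the things shaped like the part that bears bowl_base, the bare steel one is meant.

How it is judged:
On the way, in this order (a step that is already met when the one before it is completed fails the run):
1. wide cup stands in the bowl, slim cup stands in the wide cup, both let go (horizontal distance between cup_wide_c and bowl_base below 0.03 m and z of cup_wide_c in the frame of bowl_base between 0.024 and 0.036 m and horizontal distance between cup_slim_c and cup_wide_c below 0.013 m and z of cup_slim_c in the frame of cup_wide_c below 0.025 m and angle between each of cup_wide_c, cup_slim_c's own z axis and vertical below 0.15 rad and angle between bowl_base's own z axis and vertical below 0.1 rad and height (world z) of bowl_base below 0.008 m and distance of bowl_base from where it was at the start of the episode below 0.035 m and contact force between the fingers and cup_wide below 0.2 N and contact force between the fingers and cup_slim below 0.2 N and contact force between the fingers and bowl below 0.2 N and linear speed of each of cup_wide, cup_slim below 0.03 m/s), for 0.3 s.
2. gate held at half travel (value of joint gate between 0.032 and 0.048 m and contact force between the fingers and gate above 3 N), for 0.5 s.
At the end, for the whole second after the job is handed in: Wide cup upright on the bowl's floor within 30 mm of its centre, slim cup upright on the wide cup's floor, both let go; bowl within 35 mm of where it stood; gate steady at half travel (40 mm, +-8 mm) with the fingers still pressing its handle with 3 N or more (all of step 1 and all of step 2 and velocity of joint gate between -0.01 and 0.01 m/s); the arm keeps its last pose, push and grip.
It fails at once if a bystander (block or can) is moved by more than 40 mm (distance of any of block, can0, can1, can2, can3, can4 from where it was at the start of the episode above 0.04 m).
It fails at once if a cup falls over (angle between any of cup_wide_c, cup_slim_c's own z axis and vertical above 1 rad).
It also fails if it takes over 70 s, if anything falls off the work surface, if the arm or the gripper's body presses on something with over 40 N, if the wrist force passes 120 N, or if a joint passes its speed limit or range.

## Working session

There is one attempt and no reset: what is moved stays moved. The work goes in short steps, Python scripts to look and compute and a tool call to move; the robot and the scene stay as the last step left them, time stands still between calls to the robot, and variables do not carry over. Pictures are saved under pics/ and viewed, and the job is handed in when it is done.

Besides the shell and the picture viewer there is one more tool, called after "Request:" as a command line: name --argument value ..., lists and objects as JSON in quotes. apply_moves: Moves the arm, as the interface text tells. Its arguments: {"type":"object","properties":{"gripper":{"type":"array","items":{"type":"number"}},"linear":{"type":"array","items":{"type":"array","items":{"type":"number"}}},"twist":{"type":"array","items":{"type":"array","items":{"type":"number"}}},"newtons":{"type":"number"}},"required":["gripper","linear","twist"]}

```bash
mkdir -p pics; ls; python3 - <<'E'
from bench import *
import cv2
print(get_state()); print(robot.hold_point_z)
for n in ("scene","top","wrist"):
    im=grab_frame(n); cv2.imwrite(f"pics/{n}0.png",im[:,:,::-1])
    m=camera_model(n); print(n,m)
E
```

```text
pics
{'time_s': 0.0, 'joint_positions': array([ 1.24079496,  0.33391196,  0.03987847,  1.46627845, -0.01339696,
        1.34327623, -0.05849931]), 'joint_vel': array([ 6.33397164e-04,  1.01239148e-03,  4.89628123e-04,  1.11791254e-06,
       -1.70004337e-03, -1.22342460e-04,  2.64741179e-03]), 'joint_efforts': array([ 5.42672242e-04, -6.58565140e+01,  1.36552870e+00, -4.05563629e+01,
        1.67617283e-02,  1.26564110e-02,  1.06233784e-05]), 'tcp_pos': array([ 0.14864055, -0.6325987 ,  0.4038169 ]), 'eef_rot': array([-7.90087959e-04,  9.93349578e-01,  1.15134570e-01, -1.48907716e-04]), 'wrist_force': array([ 1.0237028 ,  0.67615833, -0.1301039 ]), 'moment': array([-0.05099851,  0.00837987, -0.02283101]), 'gripper_width': 0.08511864383799161}
0.1547
scene {'fx': 466.52507743985717, 'fy': 466.52507743985717, 'cx': 285.6760613482906, 'cy': 209.75864295851423, 'dist_coeffs': array([-0.02992163,  0.        ,  0.        ,  0.        ,  0.        ]), 'R': array([[-0.04023713,  0.99918817, -0.00199153],
       [ 0.73000268,  0.02803602, -0.682869  ],
       [-0.68225879, -0.02893052, -0.730
[... 192 characters left out ...]
.05682626,  0.        ,  0.        ,  0.        ,  0.        ]), 'R': array([[ 2.21317308e-02, -9.99754965e-01, -4.43724954e-04],
       [-9.79180400e-01, -2.15866847e-02, -2.01840926e-01],
       [ 2.01781889e-01,  4.90157582e-03, -9.79418217e-01]]), 't': array([-0.12517149,  0.5162995 ,  1.3205685 ])}
wrist {'fx': 293.6213449916085, 'fy': 293.6213449916085, 'cx': 274.41328105867774, 'cy': 210.7620309972368, 'dist_coeffs': array([-0.0272872,  0.       ,  0.       ,  0.       ,  0.       ]), 'R': array([[ 0.22962321, -0.97327734, -0.00209678],
       [-0.92997065, -0.22004043,  0.29451112],
       [-0.28710237, -0.06567664, -0.95564575]]), 't': array([-0.64967709, -0.03900938,  0.38031292])}
```

View pics/scene0.png

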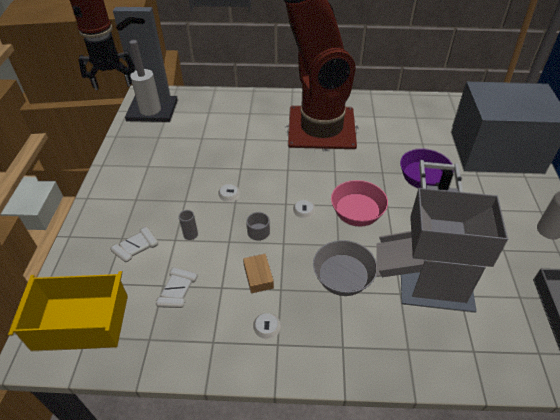

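View pics/top0.png

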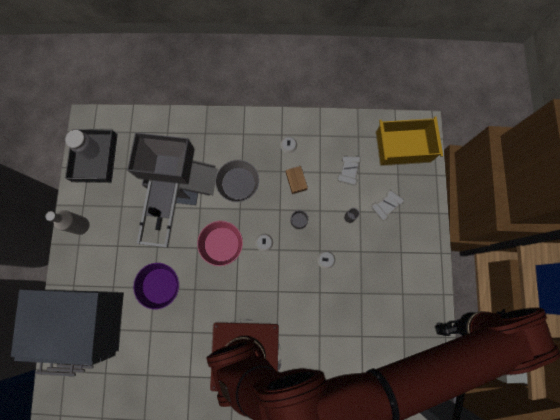

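```bash
cat > h.py <<'E'
from bench import *
import numpy as np, cv2
from scipy.optimize import least_squares
def ray(cam,uv,m=None):
    m=m or camera_model(cam)
    K=np.array([[m['fx'],0,m['cx']],[0,m['fy'],m['cy']],[0,0,1]])
    p=cv2.undistortPoints(np.array([[uv]],float),K,np.array(m['dist_coeffs'])).ravel()
    R=np.array(m['R']);t=np.array(m['t'])
    return -R.T@t, R.T@np.array([p[0],p[1],1.0])
def at_z(cam,uv,z,m=None):
    o,d=ray(cam,uv,m); return o+d*(z-o[2])/d[2]
def proj(cam,X,m=None):
    m=m or camera_model(cam)
    K=np.array([[m['fx'],0,m['cx']],[0,m['fy'],m['cy']],[0,0,1]])
    return cv2.projectPoints(np.atleast_2d(np.array(X,float)),cv2.Rodrigues(np.array(m['R']))[0],np.array(m['t']),K,np.array(m['dist_coeffs']))[0][:,0]
E
python3 - <<'E'
from h import *
H={'gate_grip':.21,'bowl_base':0,'cup_wide_c':.025,'cup_slim_c':.04,'feeder':0,'block':0,'can0':0,'can3':0}
for c in ('top','scene'):
  for n,z in H.items():
    for d in spot_point(n,c)[:4]:
        print(c,n,round(d['score'],2),np.round(d['xy'],1),np.round(at_z(c,d['xy'],z),3))
print(get_state()['time_s'])
E
```

```text
top gate_grip 0.72 [152.8 208.9] [0.477 0.295 0.21 ]
top bowl_base 0.77 [237.1 181. ] [0.634 0.054 0.   ]
top bowl_base 0.76 [222.9 246.3] [0.384 0.095 0.   ]
top bowl_base 0.63 [161.8 283.9] [0.242 0.311 0.   ]
top cup_wide_c 0.61 [299.1 222. ] [ 0.477 -0.183  0.025]
top cup_slim_c 0.53 [353.4 216.4] [ 0.499 -0.379  0.04 ]
top cup_slim_c 0.28 [150.5 209.7] [0.508 0.362 0.04 ]
top cup_slim_c 0.28 [326.  259.9] [ 0.34 -0.28  0.04]
top feeder 0.86 [179.8 182.4] [0.624 0.273 0.   ]
top block 0.87 [296.4 185.4] [ 0.622 -0.172  0.   ]
top block 0.67 [178.6 182.4] [0.624 0.278 0.   ]
top block 0.5 [237.5 185.5] [0.617 0.052 0.   ]
top can0 0.71 [266.1 241. ] [ 0.408 -0.063  0.   ]
top can0 0.7 [388.2 207. ] [ 0.546 -0.519  0.   ]
top can0 0.67 [352.2 174.5] [ 0.67  -0.385  0.   ]
top can0 0.66 [291.1 148.9] [ 0.768 -0.15   0.   ]
top can3 0.71 [266.1 241. ] [ 0.408 -0.063  0.   ]
top can3 0.7 [388.2 207. ] [ 0.546 -0.519  0.   ]
top can3 0.67 [352.2 174.5] [ 0.67  -0.385  0.   ]
top can3 0.66 [291.1 148.9] [ 0.768 -0.15   0.   ]
scene gate_grip 0.86 [446.5 179.8] [0.478 0.291 0.21 ]
scene 
[... 336 characters left out ...]
scene cup_slim_c 0.57 [185.5 222.1] [ 0.492 -0.382  0.04 ]
scene feeder 0.66 [428.5 282.1] [0.638 0.266 0.   ]
scene feeder 0.37 [228.3 196.6] [ 0.35  -0.285 -0.   ]
scene block 0.67 [258.  276.7] [ 0.638 -0.172  0.   ]
scene block 0.46 [259.1 226.5] [ 0.466 -0.183  0.   ]
scene can0 0.89 [268.  328.8] [ 0.786 -0.137  0.   ]
scene can0 0.83 [177.6 287.2] [ 0.678 -0.374  0.   ]
scene can0 0.8 [134.4 245.4] [ 0.548 -0.52   0.   ]
scene can0 0.73 [306.7 211.1] [ 0.401 -0.049  0.   ]
scene can3 0.89 [268.  328.8] [ 0.786 -0.137  0.   ]
scene can3 0.83 [177.6 287.2] [ 0.678 -0.374  0.   ]
scene can3 0.8 [134.4 245.4] [ 0.548 -0.52   0.   ]
scene can3 0.73 [306.7 211.1] [ 0.401 -0.049  0.   ]
0.95
```

The steel bowl is near (0.635, 0.05), with the wide cup at (0.478, -0.185) and the slim cup at (0.495, -0.38). Next I'll take a closer look with the wrist camera.

Request:
apply_moves --gripper '[-1,-1,-1,-1,-1,-1,-1,-1,-1,-1,-1,-1]' --linear '[[40,40,0],[80,80,0],[120,120,0],[160,165,0],[200,210,0],[240,250,0],[280,290,0],[310,325,0],[330,350,0],[330,350,0],[330,350,0],[330,350,0]]' --twist '[[0,0,0.1],[0,0,0.2],[0,0,0.3],[0,0,0.4],[0,0,0.5],[0,0,0.6],[0,0,0.7],[0,0,0.8],[0,0,0.8],[0,0,0.8],[0,0,0.8],[0,0,0.8]]'

```text
time_s: 2.45
tcp_pos: [0.4779, -0.284, 0.4047]
eef_rot: [0.0, 0.871, 0.492, -0.0]
wrist_force: [-0.1, 0.6, 0.9]
gripper_width: 0.0857
```

```bash
python3 - <<'E'
from h import *
print(get_state()['joint_positions'])
m=camera_model('wrist');im=grab_frame('wrist'); cv2.imwrite("pics/w1.png",im[:,:,::-1])
for n,z in {'cup_wide_c':.025,'cup_slim_c':.04}.items():
    for d in spot_point(n,'wrist')[:4]:
        print(n,round(d['score'],2),np.round(d['xy'],1),np.round(at_z('wrist',d['xy'],z,m),4))
E
```

```text
[ 0.77256991  0.16499815 -0.35405736  1.68175738  0.05949012  1.30555322
 -0.13490912]
cup_wide_c 0.59 [231.2 105.6] [ 0.4835 -0.181   0.025 ]
cup_wide_c 0.44 [450.4 157.2] [ 0.6753 -0.3629  0.025 ]
cup_slim_c 0.72 [334.5 240.3] [ 0.5075 -0.3789  0.04  ]
```

View pics/w1.png

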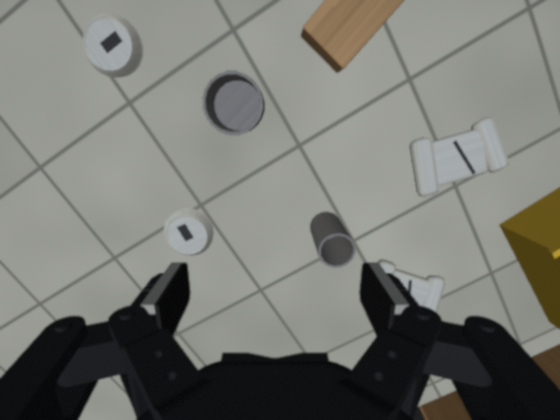

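```bash
python3 - <<'E'
from h import *
im=cv2.imread('pics/w1.png');m=camera_model('wrist')
def circ(c,r,z): 
    a=np.linspace(0,2*np.pi,60); return np.c_[c[0]+r*np.cos(a),c[1]+r*np.sin(a),0*a+z]
S=5
def crop(x0,y0,w,h,items,name):
    a=cv2.resize(im[y0:y0+h,x0:x0+w],None,fx=S,fy=S,interpolation=cv2.INTER_CUBIC);b=a.copy()
    for c,r,z in items:
        p=(proj('wrist',circ(c,r,z),m)-[x0,y0]+.5)*S
        cv2.polylines(b,[p.round().astype(int)],True,(0,255,255) if z>.01 else (0,255,0),1)
    cv2.imwrite(name,np.hstack([a,b]))
crop(195,62,78,80,[((.478,-.185),.032,.05),((.478,-.185),.032,0)],'pics/cw.png')
crop(295,200,78,80,[((.5,-.3785),.021,.08),((.5,-.3785),.021,0)],'pics/cs.png')
E
```

```text
(no output)
```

View pics/cw.png

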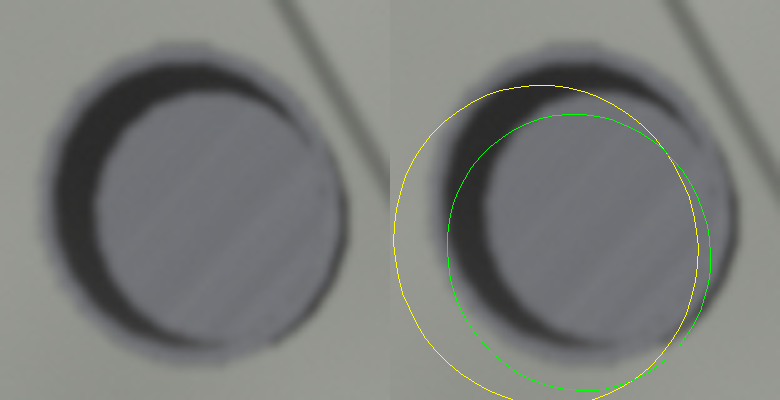

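View pics/cs.png

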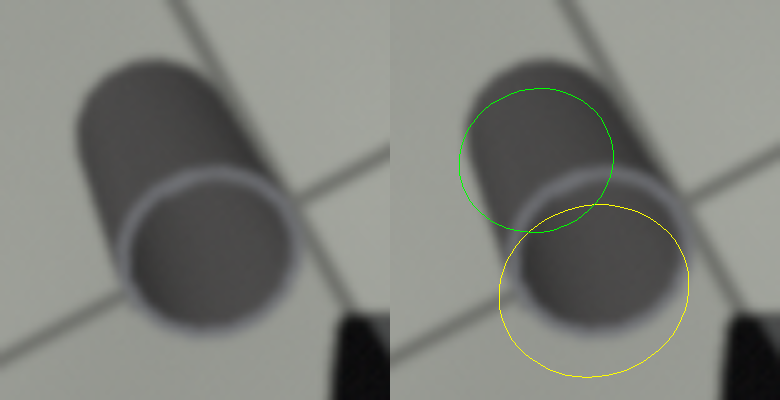

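```bash
cat >> h.py <<'E'
def circ(c,r,z): 
    a=np.linspace(0,2*np.pi,120); return np.c_[c[0]+r*np.cos(a),c[1]+r*np.sin(a),0*a+z]
def fitext(cam,ext,z,r,m,c0):
    # ext: left,right,top,bottom px of a horizontal circle's outline
    def f(q):
        p=proj(cam,circ(q[:2],q[2],z),m); return [p[:,0].min()-ext[0],p[:,0].max()-ext[1],p[:,1].min()-ext[2],p[:,1].max()-ext[3]]
    s=least_squares(f,[*c0,r]); return s.x,s.fun
E
python3 - <<'E'
from h import *
m=camera_model('wrist')
e=lambda x0,y0,l,r,t,b:(x0+l/5-.5,x0+r/5-.5,y0+t/5-.5,y0+b/5-.5)
print(fitext('wrist',e(195,62,40,348,42,366),.05,.032,m,(.48,-.18)))
print(fitext('wrist',e(295,200,118,300,165,338),.08,.021,m,(.5,-.38)))
E
```

```text
(array([ 0.48935315, -0.18242585,  0.03204213]), array([ 0.07248042, -0.07236364, -0.06681194,  0.07042556]))
(array([ 0.50539583, -0.37072876,  0.02029242]), array([-0.31390157,  0.31421506,  0.3363217 , -0.349631  ]))
```

```bash
python3 - <<'E'
from h import *
S=5
out=[]
for cam in('scene','top'):
    im=cv2.imread(f'pics/{cam}0.png')
    for c,r,h in(((.489,-.182),.032,.05),((.505,-.371),.021,.08)):
        u=proj(cam,[[*c,h/2]])[0].astype(int); x0,y0=u-38
        a=cv2.resize(im[y0:y0+76,x0:x0+76],None,fx=S,fy=S,interpolation=cv2.INTER_CUBIC)
        for z in(0,h):
            p=(proj(cam,circ(c,r,z))-[x0,y0]+.5)*S
            cv2.polylines(a,[p.round().astype(int)],True,(0,255,255),1)
        out.append(a)
cv2.imwrite('pics/chk.png',cv2.resize(np.vstack([np.hstack(out[:2]),np.hstack(out[2:])]),(600,600)))
E
```

```text
(no output)
```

View pics/chk.png

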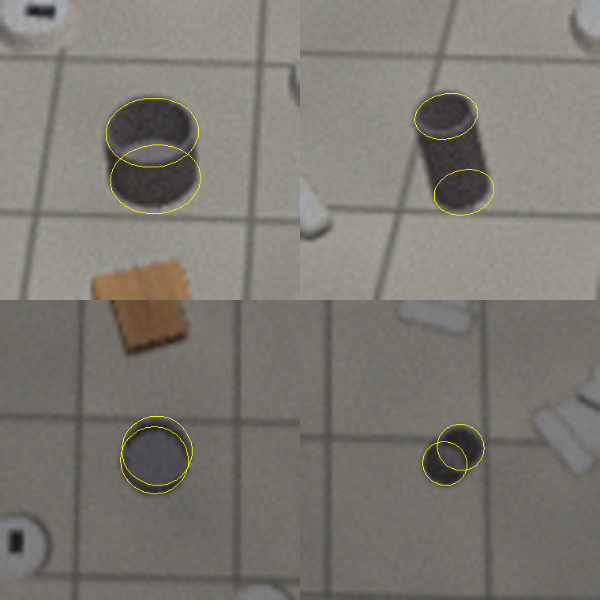

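```bash
python3 - <<'E'
from h import *
S=5
out=[]
for cam,c in(('scene',(.625,.047)),('top',(.625,.047))):
    im=cv2.imread(f'pics/{cam}0.png')
    u=proj(cam,[[*c,.02]])[0].astype(int); x0,y0=u-40
    a=cv2.resize(im[y0:y0+80,x0:x0+80],None,fx=S,fy=S,interpolation=cv2.INTER_CUBIC)
    print(cam,x0,y0)
    for z,r in((.045,.082),(.005,.060)):
            p=(proj(cam,circ(c,r,z))-[x0,y0]+.5)*S
            cv2.polylines(a,[p.round().astype(int)],True,(0,255,255),1)
    out.append(a)
cv2.imwrite('pics/bowl.png',np.hstack(out))
# feeder
from itertools import product
def feeder(o,yaw):
    c,s=np.cos(yaw),np.sin(yaw);R=np.array([[c,-s,0],[s,c,0],[0,0,1]])
    return lambda P: np.array(P)@R.T+[*o,0]
E
```

```text
scene 303 230
top 198 142
```

View pics/bowl.png

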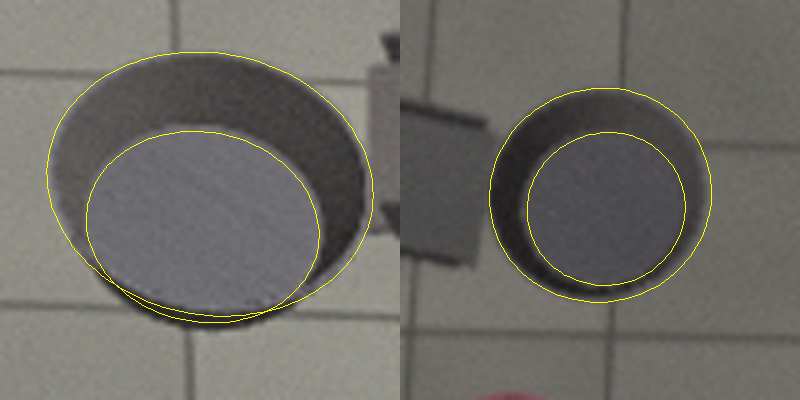

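Request:
apply_moves --gripper '[-1,-1,-1,-1,-1,-1,-1,-1,-1,-1,-1]' --linear '[[5,50,0],[9,101,-40],[9,101,-80],[9,101,-110],[9,101,-110],[9,101,-110],[9,101,-130],[9,101,-130],[9,101,-130],[9,101,-130],[9,101,-130]]' --twist '[[0,0,0.15],[0,0,0.3],[0,0,0.3],[0,0,0.3],[0,0,0.3],[0,0,0.3],[0,0,0.3],[0,0,0.3],[0,0,0.3],[0,0,0.3],[0,0,0.3]]'

```text
time_s: 3.98
tcp_pos: [0.4879, -0.1818, 0.2753]
eef_rot: [0.0, 0.787, 0.617, 0.0]
wrist_force: [-0.2, -0.5, -0.2]
gripper_width: 0.0856
```

```bash
python3 - <<'E'
from h import *
m=camera_model('wrist');im=grab_frame('wrist'); 
s=get_state();print(s['tcp_pos'])
b=im[:,:,::-1].copy()
for z in(.05,):
  cv2.polylines(b,[proj('wrist',circ((.487,-.183),.032,z),m).round().astype(int)],True,(0,255,255),1)
cv2.imwrite("pics/w2.png",b)
E
```

```text
[ 0.48778236 -0.1817857   0.27512403]
```

View pics/w2.png

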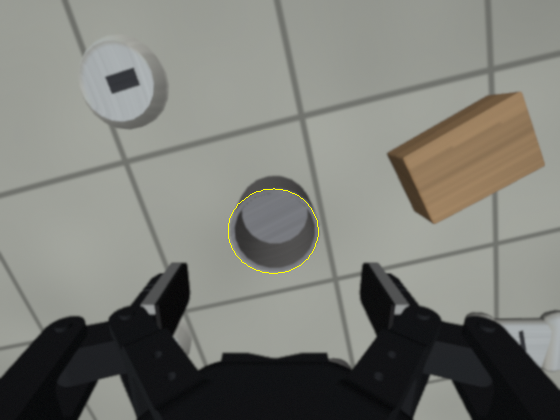

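Request:
apply_moves --gripper '[-1,-1,-1,-1,1,1,1,1,1,1]' --linear '[[0,-1,-35],[0,-1,-65],[0,-1,-88],[0,-1,-88],[0,-1,-88],[0,-1,-88],[0,-1,-88],[0,-1,-88],[0,-1,-88],[0,-1,-88]]' --twist '[[0,0,0],[0,0,0],[0,0,0],[0,0,0],[0,0,0],[0,0,0],[0,0,0],[0,0,0],[0,0,0],[0,0,0]]' --newtons 40

```text
time_s: 5.28
tcp_pos: [0.4883, -0.1829, 0.1883]
eef_rot: [0.001, 0.787, 0.617, 0.001]
wrist_force: [-1.0, 0.3, 7.0]
gripper_width: 0.0634
```

```bash
python3 - <<'E'
from h import *
m=camera_model('wrist');im=grab_frame('wrist'); 
s=get_state();print(s['tcp_pos'],s['gripper_width'])
cv2.imwrite("pics/w3.png",im[:,:,::-1])
E
```

```text
[ 0.4883618  -0.18288651  0.18827607] 0.06353006381999941
```

View pics/w3.png

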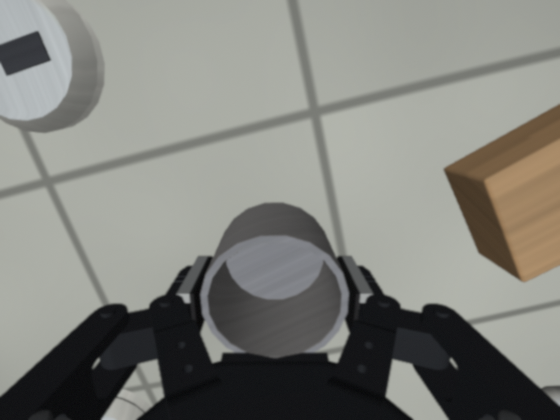

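Request:
apply_moves --gripper '[1,1,1,1,1,1,1,1,1,1,1,1,1]' --linear '[[0,0,30],[0,0,75],[0,0,120],[30,45,120],[60,90,120],[90,135,120],[115,180,120],[130,210,120],[137,224,110],[137,224,90],[137,224,80],[137,224,80],[137,224,80]]' --twist '[[0,0,0],[0,0,0],[0,0,0],[0,0,0],[0,0,0],[0,0,0],[0,0,0],[0,0,0],[0,0,0],[0,0,0],[0,0,0],[0,0,0],[0,0,0]]'

```text
time_s: 6.95
tcp_pos: [0.6247, 0.0404, 0.2671]
eef_rot: [0.0, 0.787, 0.617, 0.0]
wrist_force: [0.6, -0.0, -1.2]
gripper_width: 0.0633
```

```bash
python3 - <<'E'
from h import *
s=get_state();print(s['tcp_pos'],s['gripper_width'],s['joint_positions'])
a=[grab_frame(c)[:,:,::-1] for c in('wrist','scene')]
cv2.imwrite("pics/w4.png",cv2.resize(np.hstack(a),(800,300),interpolation=cv2.INTER_AREA))
cv2.imwrite("pics/s4.png",cv2.resize(a[1][130:330,250:510],None,fx=3,fy=3,interpolation=cv2.INTER_CUBIC))
E
```

```text
[0.62470423 0.04036131 0.26707404] 0.06327195439761817 [ 0.29491622  0.44752204 -0.54868673  1.6587185   0.25548058  1.10715587
 -0.56623797]
```

View pics/w4.png

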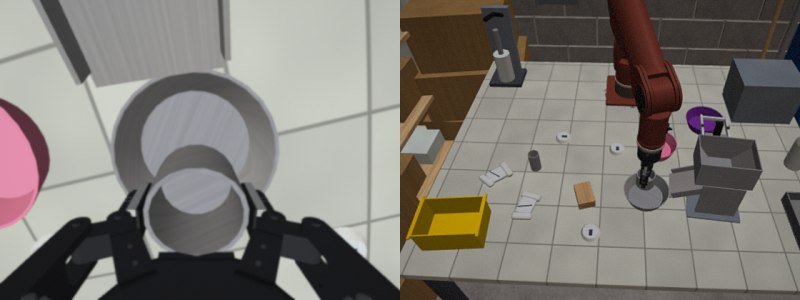

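View pics/s4.png

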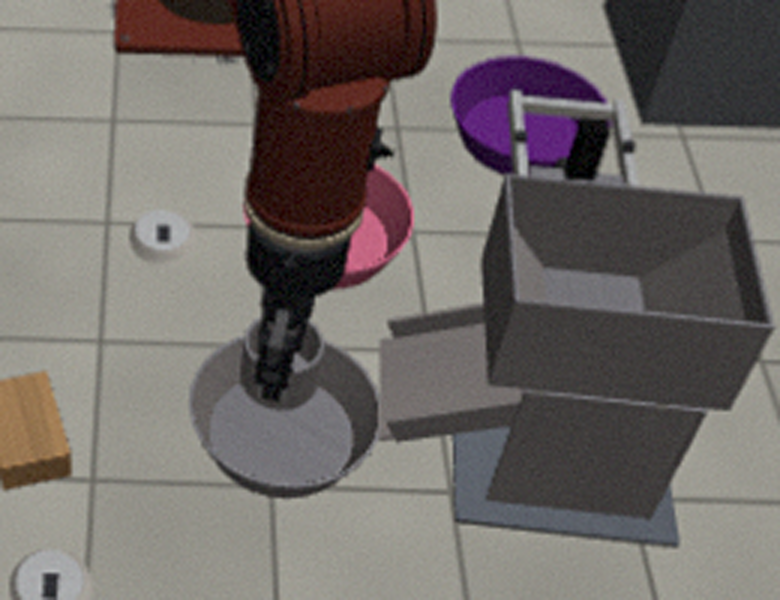

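Request:
apply_moves --gripper '[1,1,1,1,1,1,1]' --linear '[[0,0,-25],[0,0,-45],[0,0,-60],[0,0,-68],[0,0,-72],[0,0,-72],[0,0,-72]]' --twist '[[0,0,0],[0,0,0],[0,0,0],[0,0,0],[0,0,0],[0,0,0],[0,0,0]]'

```text
time_s: 7.92
tcp_pos: [0.6249, 0.0413, 0.1953]
eef_rot: [0.0, 0.787, 0.617, 0.0]
wrist_force: [0.2, -0.1, -1.2]
gripper_width: 0.0631
```

```bash
python3 - <<'E'
from h import *
s=get_state();print(s['tcp_pos'],s['gripper_width'],s['wrist_force'])
cv2.imwrite("pics/w5.png",grab_frame('wrist')[:,:,::-1])
E
```

```text
[0.62491566 0.04133404 0.19530006] 0.06311227591416602 [ 0.2036509  -0.06277098 -1.16061924]
```

View pics/w5.png

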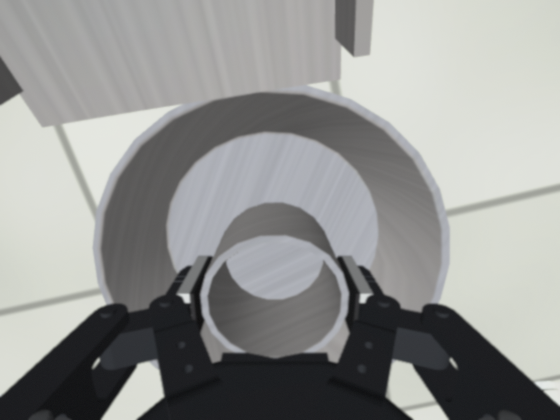

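```bash
python3 - <<'E'
from h import *
m=camera_model('wrist')
b=cv2.imread('pics/w5.png')
for c,r,z,k in(((.625,.047),.082,.045,(0,255,255)),((.625,.047),.06,.005,(0,255,255)),((.625,.041),.032,.057,(0,255,0)),((.625,.041),.032,.007,(0,0,255))):
  cv2.polylines(b,[proj('wrist',circ(c,r,z),m).round().astype(int)],True,k,1)
cv2.imwrite("pics/w5b.png",b)
E
```

```text
(no output)
```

View pics/w5b.png

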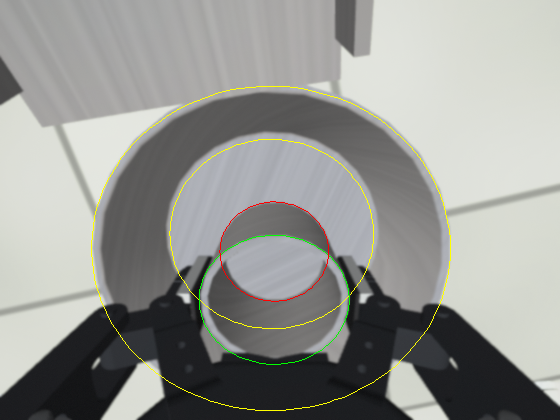

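Request:
apply_moves --gripper '[1,1,-0.78,-0.78,-0.78,-0.78,-0.78,-0.78,-0.78,-0.78,-0.78]' --linear '[[0,0,-2],[0,0,-2],[0,0,-2],[0,0,-2],[0,0,-2],[0,0,-2],[0,0,20],[0,0,50],[0,0,90],[0,0,140],[0,0,140]]' --twist '[[0,0,0],[0,0,0],[0,0,0],[0,0,0],[0,0,0],[0,0,0],[0,0,0],[0,0,0],[0,0,0],[0,0,0],[0,0,0]]'

```text
time_s: 9.35
tcp_pos: [0.6258, 0.042, 0.3411]
eef_rot: [0.003, 0.787, 0.617, 0.004]
wrist_force: [0.0, 0.3, 0.2]
gripper_width: 0.0763
```

```bash
python3 - <<'E'
from h import *
s=get_state();print(s['tcp_pos'],s['gripper_width'],s['wrist_force'])
m=camera_model('wrist')
b=grab_frame('wrist')[:,:,::-1].copy(); cv2.imwrite("pics/w6raw.png",b)
for c,r,z,k in(((.625,.047),.082,.045,(0,255,255)),((.625,.041),.032,.055,(0,255,0))):
  cv2.polylines(b,[proj('wrist',circ(c,r,z),m).round().astype(int)],True,k,1)
cv2.imwrite("pics/w6.png",b)
E
```

```text
[0.62576968 0.04200243 0.34107469] 0.07633648496511176 [0.01578528 0.30698513 0.23029271]
```

View pics/w6.png

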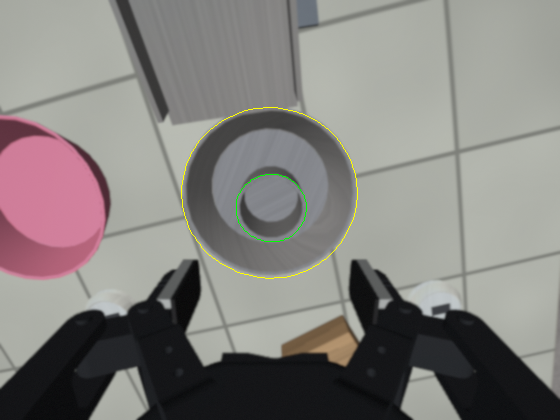

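Request:
apply_moves --gripper '[-1,-1,-1,-1,-1,-1,-1,-1,-1,-1,-1,-1]' --linear '[[-10,-45,0],[-25,-95,0],[-40,-145,0],[-55,-195,0],[-70,-245,0],[-85,-295,0],[-100,-345,0],[-115,-390,0],[-122,-415,-10],[-122,-415,-30],[-122,-415,-30],[-122,-415,-30]]' --twist '[[0,0,0],[0,0,0],[0,0,0],[0,0,0],[0,0,0],[0,0,0],[0,0,0],[0,0,0],[0,0,0],[0,0,0],[0,0,0],[0,0,0]]'

```text
time_s: 10.9
tcp_pos: [0.5034, -0.3722, 0.3049]
eef_rot: [-0.0, 0.786, 0.618, 0.0]
wrist_force: [0.5, -0.2, -0.5]
gripper_width: 0.0856
```

```bash
python3 - <<'E'
from h import *
s=get_state();print(s['tcp_pos'],s['gripper_width'],s['wrist_force'])
m=camera_model('wrist')
b=grab_frame('wrist')[:,:,::-1].copy(); cv2.imwrite("pics/w7raw.png",b)
for c,r,z,k in(((.504,-.373),.021,.08,(0,255,0)),((.504,-.373),.021,.0,(0,255,0))):
  cv2.polylines(b,[proj('wrist',circ(c,r,z),m).round().astype(int)],True,k,1)
cv2.imwrite("pics/w7.png",b)
E
```

```text
[ 0.50344947 -0.37223613  0.30487116] 0.08556855190088401 [ 0.51706908 -0.15751204 -0.52909415]
```

View pics/w7.png

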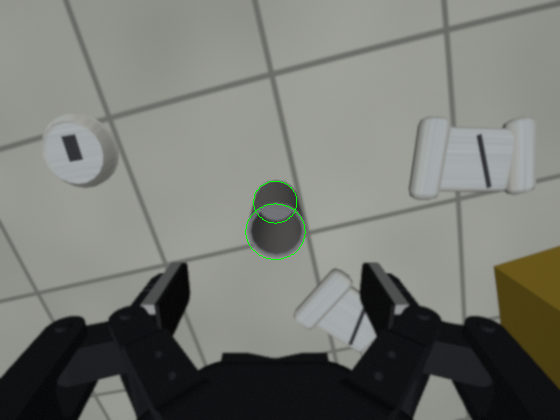

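Request:
apply_moves --gripper '[-1,-1,-1,-1,1,1,1,1,1,1,1,1]' --linear '[[0,0,-35],[0,0,-65],[0,0,-80],[0,0,-80],[0,0,-80],[0,0,-80],[0,0,-80],[0,0,-80],[0,0,-80],[0,0,-80],[0,0,-80],[0,0,-80]]' --twist '[[0,0,0],[0,0,0],[0,0,0],[0,0,0],[0,0,0],[0,0,0],[0,0,0],[0,0,0],[0,0,0],[0,0,0],[0,0,0],[0,0,0]]'

```text
time_s: 12.45
tcp_pos: [0.5031, -0.374, 0.226]
eef_rot: [0.001, 0.787, 0.617, 0.0]
wrist_force: [-0.4, 0.5, 5.6]
gripper_width: 0.0413
```

```bash
python3 - <<'E'
from h import *
s=get_state();print(s['tcp_pos'],s['gripper_width'],s['wrist_force'])
b=grab_frame('wrist')[:,:,::-1].copy(); cv2.imwrite("pics/w8.png",b)
E
```

```text
[ 0.50305508 -0.37399972  0.22598424] 0.04125294789852468 [-0.43566528  0.53855718  5.60748973]
```

View pics/w8.png

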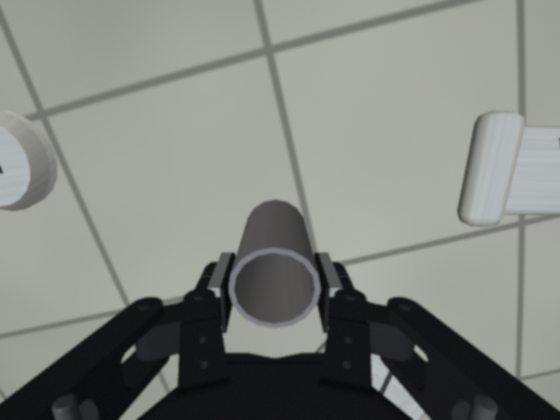

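Request:
apply_moves --gripper '[1,1,1,1,1,1,1,1,1,1,1,1,1,1,1]' --linear '[[0,0,30],[0,0,75],[10,30,110],[25,80,120],[40,130,120],[55,180,120],[70,230,120],[85,280,120],[100,330,120],[112,375,120],[120,405,110],[122,415,95],[122,415,80],[122,415,80],[122,415,80]]' --twist '[[0,0,0],[0,0,0],[0,0,0],[0,0,0],[0,0,0],[0,0,0],[0,0,0],[0,0,0],[0,0,0],[0,0,0],[0,0,0],[0,0,0],[0,0,0],[0,0,0],[0,0,0]]'

```text
time_s: 14.38
tcp_pos: [0.6248, 0.0397, 0.3049]
eef_rot: [0.0, 0.787, 0.617, -0.0]
wrist_force: [-0.2, -0.1, 1.0]
gripper_width: 0.041
```

```bash
python3 - <<'E'
from h import *
s=get_state();print(s['tcp_pos'],s['gripper_width'],s['wrist_force'])
m=camera_model('wrist')
b=grab_frame('wrist')[:,:,::-1].copy(); cv2.imwrite("pics/w9raw.png",b)
t=s['tcp_pos'];z=t[2]-.226
for c,r,z,k in(((.625,.047),.082,.045,(0,255,255)),((.625,.0415),.032,.055,(0,255,0)),(t[:2],.021,z,(0,0,255)),(t[:2],.021,z+.08,(0,0,255))):
  cv2.polylines(b,[proj('wrist',circ(c,r,z),m).round().astype(int)],True,k,1)
cv2.imwrite("pics/w9.png",b)
E
```

```text
[0.62476196 0.03969155 0.30488596] 0.04098047265437151 [-0.23524944 -0.05999893  1.03451345]
```

View pics/w9.png

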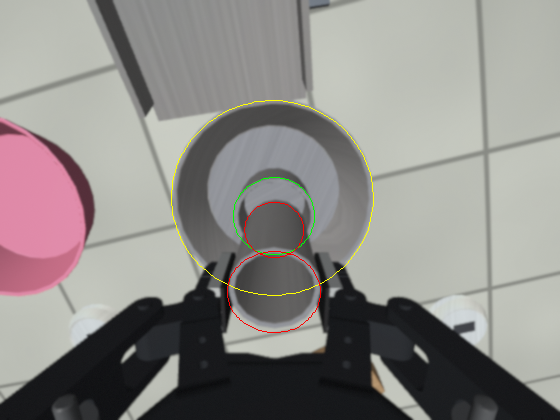

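Request:
apply_moves --gripper '[1,1,1,1,1,1,1]' --linear '[[0,2,-15],[0,2,-30],[0,2,-45],[0,2,-56],[0,2,-64],[0,2,-67],[0,2,-67]]' --twist '[[0,0,0],[0,0,0],[0,0,0],[0,0,0],[0,0,0],[0,0,0],[0,0,0]]'

```text
time_s: 15.3
tcp_pos: [0.6248, 0.0433, 0.2378]
eef_rot: [-0.0, 0.787, 0.617, 0.0]
wrist_force: [-0.5, -0.2, -0.6]
gripper_width: 0.0413
```

```bash
python3 - <<'E'
from h import *
s=get_state();print(s['tcp_pos'],s['gripper_width'],s['wrist_force'])
b=grab_frame('wrist')[:,:,::-1].copy(); cv2.imwrite("pics/w10.png",b)
E
```

```text
[0.62475253 0.04328369 0.23777134] 0.04126123947818066 [-0.45073219 -0.15786777 -0.61357429]
```

View pics/w10.png

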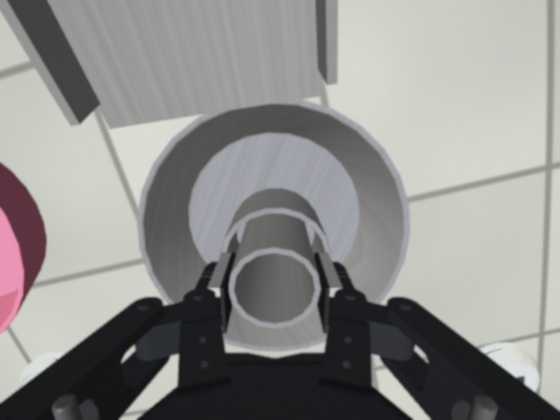

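Request:
apply_moves --gripper '[1,1,-0.5,-0.5,-0.5,-0.5,-0.5,-0.5,-0.5,-0.5,-0.5,-0.5]' --linear '[[0,0,-3],[0,0,-3],[0,0,-3],[0,0,-3],[0,0,-3],[0,0,-3],[0,0,20],[0,0,50],[0,0,95],[0,0,140],[0,0,180],[0,0,180]]' --twist '[[0,0,0],[0,0,0],[0,0,0],[0,0,0],[0,0,0],[0,0,0],[0,0,0],[0,0,0],[0,0,0],[0,0,0],[0,0,0],[0,0,0]]'

```text
time_s: 16.85
tcp_pos: [0.6252, 0.0437, 0.4215]
eef_rot: [0.002, 0.787, 0.617, 0.002]
wrist_force: [-0.3, 0.7, -0.3]
gripper_width: 0.0639
```

```bash
python3 - <<'E'
from h import *
s=get_state();print(s['tcp_pos'],s['gripper_width'],s['wrist_force'],s['joint_positions'])
m=camera_model('wrist')
b=grab_frame('wrist')[:,:,::-1].copy(); cv2.imwrite("pics/w11raw.png",b)
for c,r,z,k in(((.625,.047),.082,.045,(0,255,255)),((.625,.0415),.032,.055,(0,255,0)),((.625,.0415),.021,.089,(0,0,255))):
  cv2.polylines(b,[proj('wrist',circ(c,r,z),m).round().astype(int)],True,k,1)
cv2.imwrite("pics/w11.png",b)
a=grab_frame('scene')[:,:,::-1]; cv2.imwrite("pics/s11raw.png",a)
cv2.imwrite("pics/t11raw.png",grab_frame('top')[:,:,::-1])
cv2.imwrite("pics/s11.png",cv2.resize(a[130:330,250:510],None,fx=3,fy=3,interpolation=cv2.INTER_CUBIC))
E
```

```text
[0.62519425 0.04374701 0.42152858] 0.06385895366200069 [-0.33266217  0.66173248 -0.28173384] [ 0.31834604  0.33324155 -0.58720745  1.4780256   0.18679069  1.38032811
 -0.51771241]
```

View pics/w11.png

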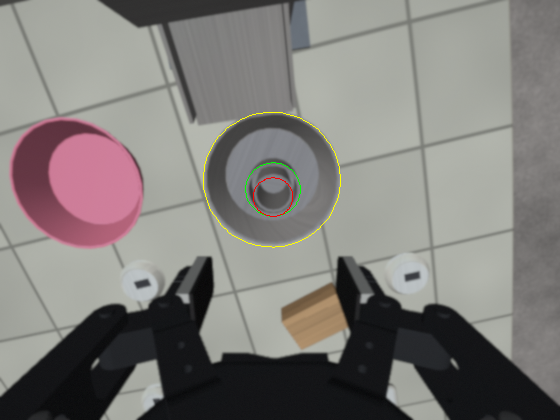

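View pics/s11.png

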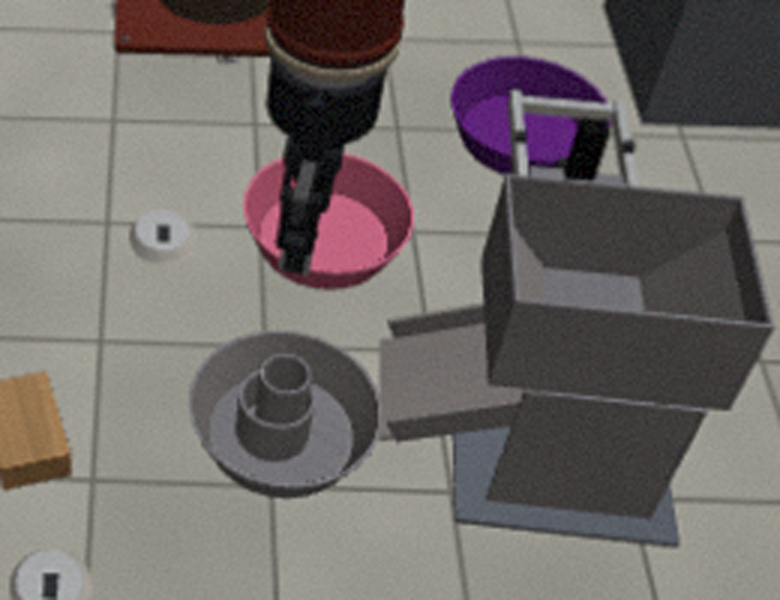

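```bash
cat >> h.py <<'E'
def fpts(q,P):
    c,s=np.cos(q[2]),np.sin(q[2]); P=np.array(P,float)
    return np.c_[q[0]+c*P[:,0]-s*P[:,1], q[1]+s*P[:,0]+c*P[:,1], P[:,2]]
E
python3 - <<'E'
from h import *
P=[(-.05,-.087,.27),(-.05,.087,.27),(.077,.087,.27),(.077,-.087,.27)]
uv=np.array([(507,180),(742,200),(771,325),(487,300)])/3-.33+[250,130]
f=lambda q:(proj('scene',fpts(q,P))-uv).ravel()
s=least_squares(f,[.62,.27,-.2]);print(s.x,s.fun.round(1))
q=s.x; print('grip',fpts(q,[(-.16,0,.21),(-.2,0,.21),(0,-.15,.06)]))
for cam,img,(x0,y0,w,h),S in(('scene','pics/s11raw.png',(365,150,150,160),4),('top','pics/t11raw.png',(120,120,110,140),5)):
    a=cv2.imread(img)[y0:y0+h,x0:x0+w]; a=cv2.resize(a,None,fx=S,fy=S,interpolation=cv2.INTER_CUBIC);b=a.copy()
    def L(P,k=(0,255,255),cl=True):
        p=(proj(cam,fpts(q,P))-[x0,y0]+.5)*S; cv2.polylines(b,[p.round().astype(int)],cl,k,1)
    L(P)
    for z in(.231,.169): L([(-.17,-.012,z),(-.15,-.012,z),(-.15,.012,z),(-.17,.012,z)],(0,255,0))
    for y in(-.046,.046): L([(-.265,y,.172),(-.05,y,.172)],(0,0,255),False)
    L([(-.2,-.046,.179),(-.2,.046,.179)],(255,0,0),False)
    cv2.imwrite(f'pics/f_{cam}.png',b)
E
```

```text
[ 0.63062679  0.27077254 -0.14103772] [-2.1 -2.7 -0.6  0.5 -2.6  2.7  5.1 -0.5]
grip [[0.47221548 0.29326384 0.21      ]
 [0.43261266 0.29888666 0.21      ]
 [0.6095412  0.12226194 0.06      ]]
```

View pics/f_scene.png

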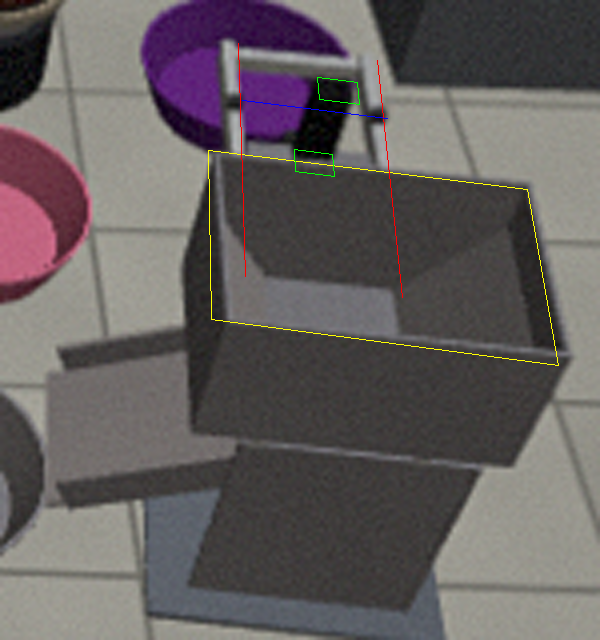

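View pics/f_top.png

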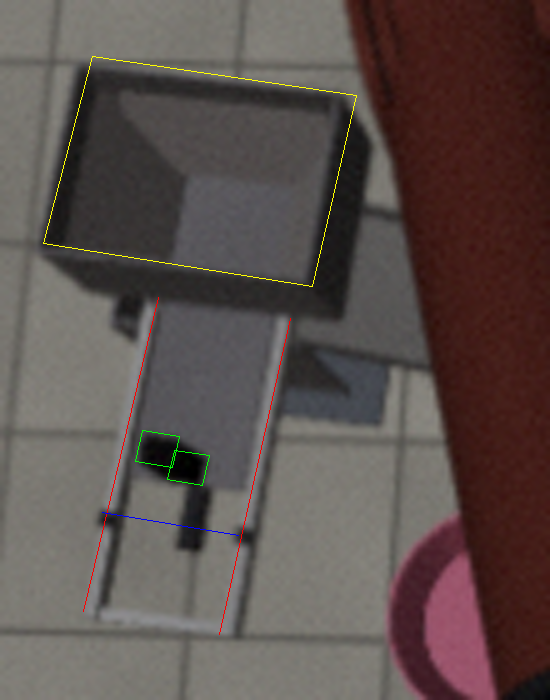

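```bash
python3 - <<'E'
from h import *
D={'scene':((365,150),4,[((-.2,-.046,.176),(232,101)),((-.2,.046,.176),(378,116)),((-.261,-.046,.172),(229,50)),((-.261,.046,.172),(366,68))]),
'top':((120,120),5,[((-.2,.046,.176),(106,518)),((-.2,-.046,.176),(247,535)),((-.261,.046,.172),(99,609)),((-.261,-.046,.172),(229,626)),((-.05,.046,.172),None),((-.16,0,.231),(158,451))])}
obs=[(c,p,np.array(u)/S-.5+o) for c,(o,S,l) in D.items() for p,u in l if u]
def f(q): return np.concatenate([proj(c,fpts(q,[p]))[0]-u for c,p,u in obs])
s=least_squares(f,[.63,.27,-.14],loss='soft_l1');print(s.x,s.fun.round(1))
for cam in D:
    s2=least_squares(lambda q:np.concatenate([proj(c,fpts(q,[p]))[0]-u for c,p,u in obs if c==cam]),[.63,.27,-.14]);print(cam,s2.x, fpts(s2.x,[(-.16,0,.21)]))
q=s.x; print('grip',fpts(q,[(-.16,0,.21),(-.2,0,.21),(0,-.15,.06)]))
for cam,img,(x0,y0,w,h),S in(('scene','pics/s11raw.png',(365,150,150,160),4),('top','pics/t11raw.png',(120,120,110,140),5)):
    a=cv2.imread(img)[y0:y0+h,x0:x0+w]; a=cv2.resize(a,None,fx=S,fy=S,interpolation=cv2.INTER_CUBIC);b=a.copy()
    def L(P,k=(0,255,255),cl=True):
        p=(proj(cam,fpts(q,P))-[x0,y0]+.5)*S; cv2.polylines(b,[p.round().astype(int)],cl,k,1)
    for z in(.231,.169): L([(-.17,-.012,z),(-.15,-.012,z),(-.15,.012,z),(-.17,.012,z)],(0,255,0))
    for y in(-.046,.046): L([(-.265,y,.172),(-.05,y,.172)],(0,0,255),False)
    L([(-.2,-.046,.179),(-.2,.046,.179)],(255,0,0),False)
    cv2.imwrite(f'pics/g_{cam}.png',b)
a=cv2.imread('pics/g_scene.png');b=cv2.imread('pics/g_top.png')
cv2.imwrite('pics/g.png',np.hstack([a[:400,:350],b[250:650,:400]]))
E
```

```text
[ 0.63066799  0.27439728 -0.10090042] [ 0.6  0.8  0.1  0.5 -0.4 -0.6  0.2 -1.9  0.7 -0.2 -0.2 -0.1 -1.1  0.2
  0.4  0.3  0.6 -0.3]
scene [ 0.63097032  0.26689278 -0.13132097] [[0.47234796 0.2878438  0.21      ]]
top [ 0.63090297  0.27779455 -0.08639744] [[0.47149976 0.29160095 0.21      ]]
grip [[0.47148177 0.29051397 0.21      ]
 [0.43168521 0.29454314 0.21      ]
 [0.61555859 0.1251602  0.06      ]]
```

View pics/g.png

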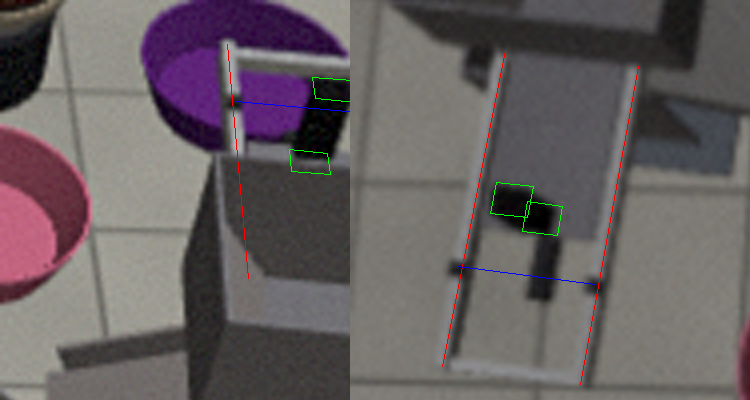

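Request:
apply_moves --gripper '[-1,-1,-1,-1,-1,-1,-1,-1,-1,-1,-1,-1]' --linear '[[-50,0,10],[-100,0,20],[-145,20,20],[-153,60,20],[-153,105,20],[-153,150,20],[-153,195,20],[-153,230,20],[-153,247,20],[-153,247,20],[-153,247,20],[-153,247,20]]' --twist '[[0,0,0],[0,0,0.05],[0,0,0.12],[0,0,0.12],[0,0,0.12],[0,0,0.12],[0,0,0.12],[0,0,0.12],[0,0,0.12],[0,0,0.12],[0,0,0.12],[0,0,0.12]]'

```text
time_s: 18.5
tcp_pos: [0.472, 0.2891, 0.4375]
eef_rot: [0.0, 0.749, 0.663, -0.0]
wrist_force: [-1.1, -0.5, -0.1]
gripper_width: 0.0854
```

```bash
python3 - <<'E'
from h import *
s=get_state();print(s['tcp_pos'],s['gripper_width'],s['wrist_force'],s['joint_positions'])
m=camera_model('wrist')
b=grab_frame('wrist')[:,:,::-1].copy(); cv2.imwrite("pics/w12raw.png",b)
q=[ 0.63066799 , 0.27439728 ,-0.10090042]
def L(P,k=(0,255,255),cl=True):
    p=proj('wrist',fpts(q,P),m); cv2.polylines(b,[p.round().astype(int)],cl,k,1)
for z in(.231,.169): L([(-.17,-.012,z),(-.15,-.012,z),(-.15,.012,z),(-.17,.012,z)],(0,255,0))
for y in(-.046,.046): L([(-.265,y,.172),(-.05,y,.172)],(0,0,255),False)
L([(-.2,-.046,.179),(-.2,.046,.179)],(255,0,0),False)
cv2.imwrite("pics/w12.png",b)
E
```

```text
[0.47201776 0.28911513 0.4374911 ] 0.08543755799361683 [-1.14274027 -0.52506424 -0.07832524] [ 0.10748032  0.20838393 -0.84296916  1.61949089  0.15828194  1.38518293
 -0.87586965]
```

View pics/w12.png

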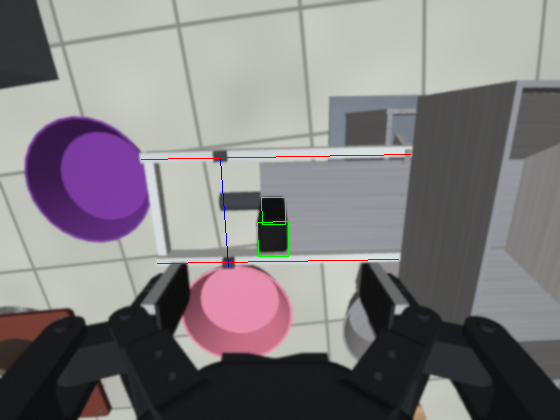

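Request:
apply_moves --gripper '[-1,-1,-1,-1,1,1,1,1,1,1,1,1,1,1]' --linear '[[0,1,-25],[0,1,-50],[0,1,-73],[0,1,-73],[0,1,-73],[0,1,-73],[0,1,-73],[0,1,-73],[0,1,-73],[0,1,-73],[0,1,-73],[0,1,-73],[0,1,-73],[0,1,-73]]' --twist '[[0,0,0],[0,0,0],[0,0,0],[0,0,0],[0,0,0],[0,0,0],[0,0,0],[0,0,0],[0,0,0],[0,0,0],[0,0,0],[0,0,0],[0,0,0],[0,0,0]]' --newtons 60

```text
time_s: 20.3
tcp_pos: [0.4709, 0.2917, 0.3654]
eef_rot: [-0.0, 0.748, 0.664, -0.001]
wrist_force: [-4.7, -2.7, 7.2]
gripper_width: 0.0199
```

```bash
python3 - <<'E'
from h import *
s=get_state();print(s['tcp_pos'],s['gripper_width'],s['wrist_force'])
b=grab_frame('wrist')[:,:,::-1].copy(); cv2.imwrite("pics/w13.png",b)
E
```

```text
[0.47091953 0.29165167 0.36537969] 0.019889570051918597 [-4.6832125  -2.65243276  7.18573534]
```

View pics/w13.png

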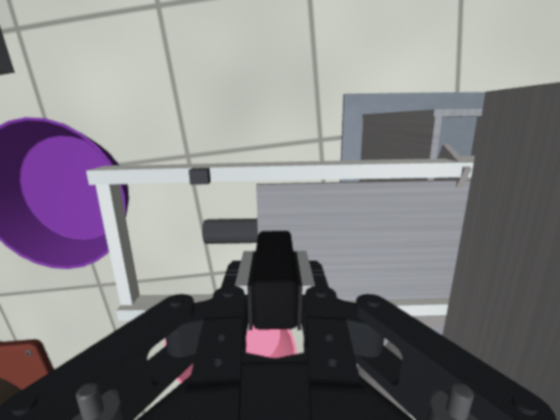

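Request:
apply_moves --gripper '[1,1,1,1,1,1,1,1,1,1,1,1]' --linear '[[-5,0.5,0],[-10,1,0],[-15,1.5,0],[-20,2,0],[-25,2.5,0],[-30,3.5,0],[-35,4,0],[-38,4.5,0],[-40,4.5,0],[-40,4.5,0],[-40,4.5,0],[-40,4.5,0]]' --twist '[[0,0,0],[0,0,0],[0,0,0],[0,0,0],[0,0,0],[0,0,0],[0,0,0],[0,0,0],[0,0,0],[0,0,0],[0,0,0],[0,0,0]]'

```text
time_s: 21.85
tcp_pos: [0.433, 0.2951, 0.3654]
eef_rot: [0.001, 0.749, 0.663, 0.001]
wrist_force: [9.0, -2.5, 2.1]
gripper_width: 0.0193
```

```bash
python3 - <<'E'
from h import *
s=get_state();print(s['tcp_pos'],s['gripper_width'],s['wrist_force'])
b=grab_frame('wrist')[:,:,::-1].copy(); cv2.imwrite("pics/w14.png",b)
b=[grab_frame(c)[:,:,::-1].copy() for c in('scene','top')]
cv2.imwrite("pics/s14.png",cv2.resize(b[0][130:330,250:510],None,fx=3,fy=3,interpolation=cv2.INTER_CUBIC))
cv2.imwrite("pics/t14.png",b[1])
print(get_state()['tcp_pos'])
E
```

```text
[0.43301202 0.29512535 0.36538635] 0.019347491615438275 [ 9.02537735 -2.49931299  2.12011699]
[0.43302099 0.29512198 0.36540111]
```

View pics/w14.png

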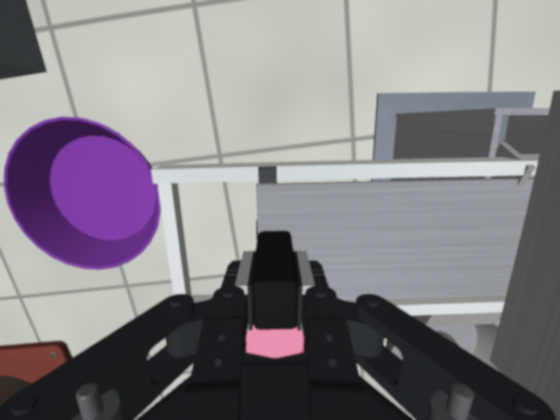

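View pics/s14.png

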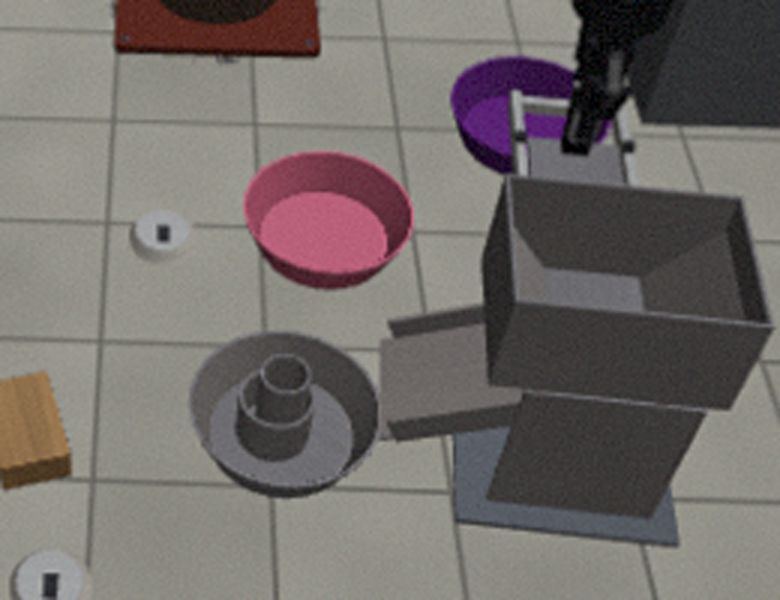

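View pics/t14.png

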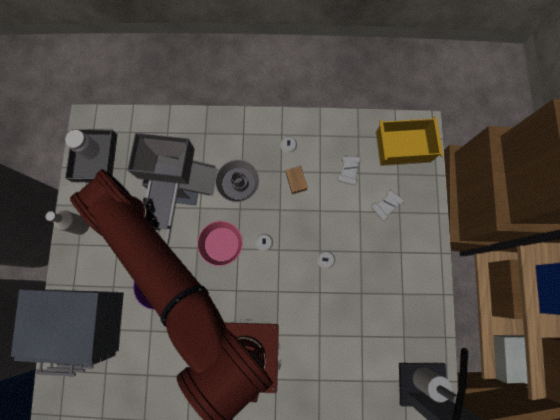

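Request:
apply_moves --gripper '[1,1,1,1,1,1,1,1]' --linear '[[-1,0,0],[-2,0,0],[-2.5,0,0],[-2.5,0,0],[-2.5,0,0],[-2.5,0,0],[-2.5,0,0],[-2.5,0,0]]' --twist '[[0,0,0],[0,0,0],[0,0,0],[0,0,0],[0,0,0],[0,0,0],[0,0,0],[0,0,0]]'

```text
time_s: 23.0
tcp_pos: [0.4305, 0.2953, 0.3654]
eef_rot: [0.001, 0.749, 0.663, 0.002]
wrist_force: [9.6, -1.2, 0.3]
gripper_width: 0.0194
```

```bash
python3 - <<'E'
from h import *
s=get_state();print(s['tcp_pos'],s['gripper_width'],s['wrist_force'],s['joint_vel'].round(4))
b=grab_frame('wrist')[:,:,::-1].copy(); cv2.imwrite("pics/w15.png",b)
for i in range(10): grab_frame('top')
s=get_state();print(s['time_s'],s['tcp_pos'],s['wrist_force'])
E
```

```text
[0.43053382 0.29527948 0.36538488] 0.019361745551057345 [ 9.6374065  -1.21840917  0.34473091] [-0.0017  0.0005  0.0006 -0.0019 -0.0014 -0.002  -0.0004]
23.55 [0.43051504 0.29530431 0.36540298] [ 8.76734891 -1.76324869  0.56154851]
```

View pics/w15.png

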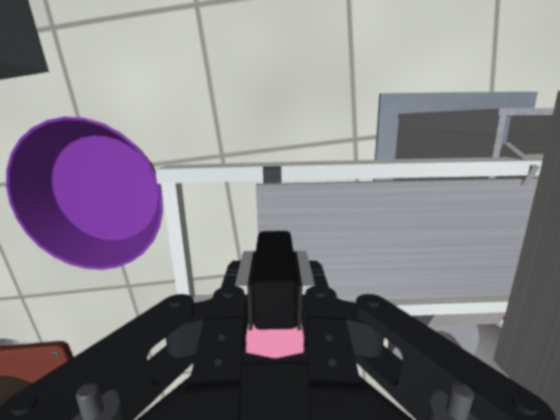

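The handle's centre is at column 274 and the nub is at column 272, so they line up at half travel. The pull is steady, with a spring reaction of about 9 to 10 N. I'm handing the job in.

```bash
python3 -c "
from bench import *
print(ticket.sign_off())"
```

```text
the job is handed in; nothing more can be done
None
```

The feeder is set for the next portion, and I handed the job in at about 23.6 s with the hand still holding the gate at half travel. The sign-off gave no verdict, so the points below rest on my own checks.

- **Cups:** The wide cup stands upright in the steel bowl, about 6 mm from its centre. The slim cup stands upright inside it and both are let go. The scene and wrist pictures show them nested.
- **Bowl and bystanders:** The bowl still matches its starting outline in the images. By eye, the block and cans look unmoved in the top view; I did not measure them.
- **Gate:** I gripped the handle across the gate's travel at 60 N and pulled it about 40 mm. Two other checks fit half travel: the spring reaction was 8.8–9.6 N, against about 10 N expected at half, and the handle lined up with the rail nub to within about 2 pixels (roughly 1 mm). The arm's position stayed within 0.1 mm for the last 0.5 s.

The detector's first position for the wide cup was up to about 10 mm off my outline fit, so I used the fit. My two fits of the feeder's angle differed by about 0.045 rad but put the handle within 4 mm of each other. The wrist view confirmed the handle position before I gripped it.

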